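Press a road wheel's sprung hub cap home with the press driver

ROBOT

A 6-joint arm with a two-finger parallel gripper is mounted at the origin on the work surface. World frame = base frame: x ahead of the robot, y to its left, z up, the work surface at z = 0. Lengths are in mm, angles in rad, forces in N, time in s.
With the tool pointing down it reaches from about 275 to 1000 mm from the base axis. Payload 8.4 kg.
Tool frame: the origin (TCP) lies midway between the tips of the shut fingers; the grasp point (between the pads) lies 19 mm behind it; z points along the fingers, y is the direction in which the jaws open and shut (so a half turn about z gives the same grasp; the last joint's range is limited). The gripper opens to 85 mm and grips with 20 to 120 N. Pads are 22 mm wide; open, the fingers measure 114 mm over their backs; the gripper's body (76 mm by 85 mm) begins 54 mm behind the grasp point. The pads swing forward as they close: fully open they stand 13 mm farther back than shut.
Start: joints at [-1.201, 0.353, 1.633, -0, 1.155, -0.002], TCP at [227.057, -582.3, 231.281] pointing down, gripper open.
Joint ranges: [-2.63, 2.63], [-0.92, 2.1], [0.06, 2.66], [-1.3, 4.44], [0, 2.69], [-3.02, 3.02]. Speed limits (rad/s): [2.22, 2.22, 2.79, 3.14, 3.14, 3.14].

INTERFACE

Orientations are given as [roll, pitch, yaw] about the fixed x, y, z axes, in that order (R = Rz(yaw) Ry(pitch) Rx(roll)).
In Python, from rig import r gives the robot as it stands. The module is installed in compiled form; this text tells all that it offers.
- The arm moves only by the tool drive_tool, never from a script. Its argument "moves" is a list of rows, each a list of 3 entries, a list of its own where there are three numbers: the closure, from 0 (fully open) to 1 (shut), then the shift along the tool's x, y, z in cm, then the turn about the tool's z in degrees. In form: [[claw, [dx, dy, dz], roll], ...]. A call has 1 to 12 rows; each row is the pose to reach, as a shift and turn from the pose measured when the call began, along the tool's axes at that moment; what a row does not reach only later rows make up. A row lasts 1/8 s, in which the tool goes at most 62.5 mm and 10.7 degrees, less where a joint would pass 70% of its speed; a pose out of reach is approached as far as the arm can. A call with a gripper value outside its range is refused whole. The fingers move at their own pace and stop on an object; "grip_force" is the grip in N (left out, the last holds). Time passes only in rows, so rows that repeat a pose let the fingers close. It gives the time, the measured TCP pose, the force and the opening at its end, in the units of the state.
- r.sense(): the state, without advancing time (a new reading comes with each control period).
- r.grab_frame(name): name is "scene" or "top" or "wrist"; returns a dict with "color" (400x640x3 uint8, red, green, blue), "fx", "fy", "cx", "cy" (pixels), "pose" (4x4, takes a point from camera to world coordinates); the wrist camera has in their place "hand_eye" (4x4, takes a point from camera to tool coordinates, whose origin is the TCP and whose axes are the flange's). Camera axes: x right, y up, looking along -z (the intrinsics and any distortion apply to the point x, -y, -z); pixel columns grow to the right and rows downward; lengths in mm; the calibration is good to about 2 mm. A picture is of the moment at which its call begins: read the wrist's pose just before it. There is no depth.
- r.sign_off(): hands the job in, once; it reports no verdict.
Trained networks look in the newest picture that a camera, given by its name, has taken for a name from the list of things; names that differ only in an ending like _2 or _b are one class to them, and where a whole thing is asked for, a point or a joint stands for the part that bears it (a point fixed in the world has none). Each returns a list of dicts, best first, with "score" (0 to 1); they miss things now and then, are a little off and sometimes report something else, mostly with a low value. They report only what shows in the picture. A call takes as long as a camera call. They do not tell look-alikes from the thing itself.
- r.outline_of(thing, camera): "mask" (400x640 bool, what is visible of it) and "at" ([column, row] in pixels, amid what is visible of it).
- r.spot_point(thing, camera): "at" ([column, row] in pixels: a listed point, or the origin of a listed thing).
The state is a dict: "clock": time; "qpos": joint angles; "qvel": joint speeds; "joint_efforts": joint torques, N m; "eef_pos": TCP position; "tcp_rot": TCP orientation; "contact_force": force on the tool from outside, world axes, zero at the start; "wrist_torque": the same for the moment, N m; "opening": opening from 0.0 (shut) to 1.0 (fully open).
Only numpy, scipy, OpenCV 4.12 (cv2) and the standard library are available. Lean on these libraries where they do the work, as an engineer would, in place of code of your own. Each camera call takes 0.05 s, during which the arm holds its last target.

TASK

The hub cap of the road wheel stands proud on its springs. Take the wider of the two press drivers by its handle, set it flat and central on the cap and press squarely down until the cap bottoms hard and level on its stop; keep a firm push of 20 to 30 N on it there for a moment, never over 40 N, so that all three spring catches hold it. Then stand the driver upright back in its own well; press the cap only with the driver and leave the other things as they are.

Things in the scene. Friction and masses are not known exactly. Their poses are not given: they have to be found in the camera images.
- driver_mid (a point): Wide press driver (the one to use), loose, aluminium, about 0.17 kg, 110 mm tall: a flat round foot 48 mm across and 12 mm thick, a straight round handle 22 mm across and 98 mm long rising from its centre. Point on its axis half-way up, 55 mm above the foot's flat underside; z points up the handle. Starts upright in one of the holder's wells.
- small_driver_mid (a point): Narrow press driver, not wanted here and to be left alone: same handle and height, but a foot only 30 mm across. Point on its axis, 55 mm above its underside. Stands in the other well.
- holder: Wooden block fixed to the bench, 86 x 230 x 18 mm (x, y, z), origin at the centre of its underside on the bench. Two round wells 56 mm across and 10 mm deep (floor 8 mm above the bench), centred 58 mm either side of the origin along its y axis; either driver may stand in either.
- wheel: Road wheel 170 mm across with a rubber tyre (tyre top 1 mm below the hub face), fixed, lying outer face up on a riser block. Origin on the hub axis, 61 mm below the hub face; z up the hub axis. Its height over the bench differs by up to 14 mm from job to job.
- hub_face (a point): Centre of the wheel's flat hub face, 66 mm across with a 27 mm bore; z up, fixed. On it, under the cap and round its spigot, lies a brass spacer ring chosen to suit the bearings, 1 to 11 mm thick and different on every wheel: its top is the hard stop on which the cap bottoms, to be found by feel. Its thickness is not given.
- catch_nose (a point): Inner end of the nose of one of three alike spring-steel catches, 120 degrees apart round the hub, 9 mm wide, tips 28.5 mm from the hub axis; point on the flat underside, 16.7 mm above the hub face. Each rises to 25 mm above the hub face and slopes in and down to its nose. The cap's rim spreads them outward; they spring back over it.
- cap_top (a point): Centre of the flat upper face of the hub cap, z its normal: aluminium disc 64 mm across, 5 mm thick, spigot in the bore. Starts level on springs, this face 26 mm above the hub face. Push: 3 N at first, up to 15 N as the catches spread, 6 to 13 N once 10 mm down and past them, then the hard stop. Let go, it rises to the catch noses and stays; a side not caught rises further. Over 50 N marks it.
- jar_mid (a point): Closed glass jar, 60 mm in diameter and 75 mm tall, standing loose; point at its centre. To be left alone.
- rule_mid (a point): Folded yellow folding rule, 30 x 235 x 14 mm, lying loose; point at its centre. To be left alone.
- link_mid (a point): Dark steel track link, about 44 x 125 x 35 mm, lying loose; point at its centre. To be left alone.
Not all that is in view belongs to the job. Leave any turquoise look-alike of the part that bears driver_mid alone. Leave any purple look-alike of the part that bears cap_top alone.

How it is judged (in metres and radians):
On the way:
1. the cap is bottomed on its stop, past the catches and level, under a firm push from the wide driver (contact force between driver and cap above 18 N and z of cap_top in the frame of wheel below 0.0782 m and angle between cap_top's own z axis and vertical below 0.035 rad), for 0.15 s.
At the end, for the whole second after the job is handed in: The cap is held down by all three catches: the centre of its upper face is less than 17.8 mm above the hub face and it is level within 2 degrees, at rest; the wide driver stands upright (within 3.4 degrees), at rest, back in the well it came from (its middle within 12 mm of where it started) (z of cap_top in the frame of wheel below 0.0788 m and angle between cap_top's own z axis and vertical below 0.035 rad and distance of driver_mid from where it was at the start of the episode below 0.012 m and angle between driver_mid's own z axis and vertical below 0.06 rad and linear speed of each of driver, cap below 0.02 m/s); the robot touches nothing.
It fails at once if the cap is pushed with more than 50 N (contact force between driver and cap above 50 N).
It fails at once if the cap is touched with the fingers (contact force between the fingers and cap above 0.5 N).
It fails at once if the narrow driver is used on the cap or moved out of place (contact force between small_driver and cap above 0.5 N or distance of small_driver_mid from where it was at the start of the episode above 0.015 m).
It fails at once if the jar, the rule or the track link is moved (distance of any of jar_mid, rule_mid, link_mid from where it was at the start of the episode above 0.02 m).
It also fails if it takes over 70 s, if anything falls off the work surface, if the arm or the gripper's body presses on something with over 40 N, if the wrist force passes 120 N, or if a joint passes its speed limit or range.

## Working session

There is one attempt and no reset: what is moved stays moved. The work goes in short steps, Python scripts to look and compute and a tool call to move; the robot and the scene stay as the last step left them, time stands still between calls to the robot, and variables do not carry over. Pictures are saved under pics/ and viewed, and the job is handed in when it is done.

Besides the shell and the picture viewer there is one more tool, called after ">>>" as a command line: name --argument value ..., lists and objects as JSON in quotes. drive_tool: Moves the arm, as the interface text tells. Its arguments: {"type":"object","properties":{"moves":{"type":"array"},"grip_force":{"type":"number"}},"required":["moves"]}

```bash
mkdir -p pics
cat > h.py <<'E'
from rig import r
import numpy as np, cv2
from scipy.spatial.transform import Rotation as R
def grab(n,fn=None):
    s=r.sense(); f=r.grab_frame(n)
    if 'hand_eye' in f:
        T=np.eye(4); T[:3,:3]=R.from_euler('xyz',s['tcp_rot']).as_matrix(); T[:3,3]=s['eef_pos']
        f['pose']=T@np.array(f['hand_eye'])
    if fn: cv2.imwrite('pics/'+fn,f['color'][:,:,::-1])
    return f
def ray(f,p):
    K=np.array([[f['fx'],0,f['cx']],[0,f['fy'],f['cy']],[0,0,1.]])
    d=f.get('distortion',f.get('dist',None))
    if d is not None: q=cv2.undistortPoints(np.array([[p]],float),K,np.array(d,float))[0,0]
    else: q=[(p[0]-f['cx'])/f['fx'],(p[1]-f['cy'])/f['fy']]
    P=np.array(f['pose']); v=P[:3,:3]@np.array([q[0],-q[1],-1.]); return P[:3,3],v/np.linalg.norm(v)
def atz(f,p,z):
    o,v=ray(f,p); return o+v*(z-o[2])/v[2]
def tri(rs):
    A=np.zeros((3,3));b=np.zeros(3)
    for o,v in rs:
        M=np.eye(3)-np.outer(v,v);A+=M;b+=M@o
    x=np.linalg.solve(A,b); return x,[float(np.linalg.norm((np.eye(3)-np.outer(v,v))@(x-o))) for o,v in rs]
def proj(f,X):
    P=np.linalg.inv(np.array(f['pose'])); c=P[:3,:3]@np.array(X)+P[:3,3]
    return [f['cx']+f['fx']*c[0]/-c[2], f['cy']-f['fy']*c[1]/-c[2]]
E
python3 - <<'E'
from h import *
print(r.sense())
for n in ['scene','top','wrist']:
    f=grab(n,n+'0.png'); print(n,[k for k in f],f['fx'],f['fy'],f['cx'],f['cy'],np.round(f['pose'],3).tolist())
    if n!='wrist':
        for t in ['driver_mid','small_driver_mid','holder','wheel','hub_face','cap_top','jar_mid','rule_mid','link_mid','catch_nose']:
            print(t,[(np.round(d['at'],1).tolist(),round(d['score'],2)) for d in r.spot_point(t,n)])
E
```

```text
{'clock': 0.0, 'qpos': array([-1.20141773e+00,  3.53643608e-01,  1.63411464e+00,  8.25166435e-07,
        1.15517430e+00, -2.40139375e-03]), 'qvel': array([ 5.99686188e-04,  1.44298901e-03,  1.91607416e-04, -1.93399119e-03,
       -3.61788531e-05,  1.88229171e-03]), 'joint_efforts': array([ 1.86070676e-03, -6.05248189e+01, -3.42070127e+01,  4.78273591e-05,
        9.35248390e-03,  7.18245985e-06]), 'eef_pos': array([ 226.88148305, -581.87684741,  230.57284495]), 'tcp_rot': array([-3.14025276e+00, -3.97208520e-06,  3.71779651e-01]), 'contact_force': array([-0.78010738, -0.07218397, -0.3315939 ]), 'wrist_torque': array([ 0.03254087, -0.00937319,  0.02330002]), 'opening': 0.9971643606879864}
scene ['color', 'fx', 'fy', 'cx', 'cy', 'pose'] 450.27493932577056 450.27493932577056 314.67524233033913 203.6281158475017 [[0.585, -0.522, 0.621, 1247.135], [0.811, 0.39, -0.437, -523.279], [-0.014, 0.759, 0.651, 756.435], [0.0, 0.0, 0.0, 1.0]]
driver_mid [([392.2, 146.6], 0.86), ([371.8, 131.8], 0.7)]
small_driver_mid [([355.8, 166.6], 0.52)]
holder [([377.5, 175.5], 0.73)]
wheel [([247.7, 260.2],
[... 544 characters left out ...]
 277.2], 0.71)]
small_driver_mid [([381.1, 144.9], 0.74), ([235.9, 229.4], 0.61)]
holder [([215.7, 229.0], 0.7)]
wheel [([397.6, 205.0], 0.64)]
hub_face [([402.0, 202.8], 0.63), ([398.4, 205.4], 0.52)]
cap_top [([479.5, 199.5], 0.76), ([406.7, 202.1], 0.65), ([379.6, 146.7], 0.44), ([206.6, 141.5], 0.36)]
jar_mid [([289.8, 143.6], 0.76)]
rule_mid [([204.0, 142.9], 0.6)]
link_mid [([382.9, 146.4], 0.58)]
catch_nose [([393.4, 195.1], 0.46)]
wrist ['color', 'fx', 'fy', 'cx', 'cy', 'hand_eye', 'pose'] 334.20672274718595 334.20672274718595 317.4825328274736 195.84332363220759 [[0.363, 0.893, 0.264, 294.104], [-0.932, 0.349, 0.102, -557.188], [-0.001, -0.283, 0.959, 373.479], [0.0, 0.0, 0.0, 1.0]]
```

View pics/scene0.png

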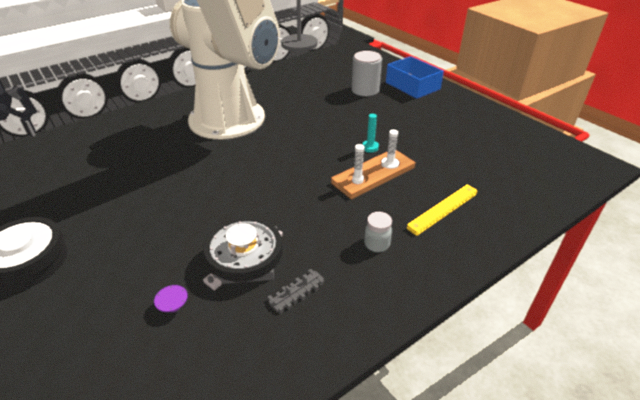

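View pics/top0.png

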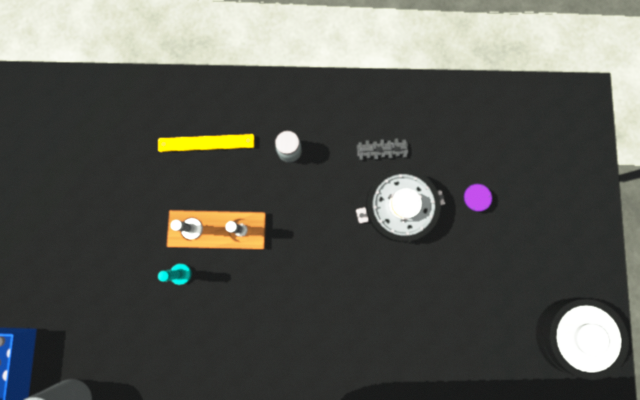

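View pics/wrist0.png

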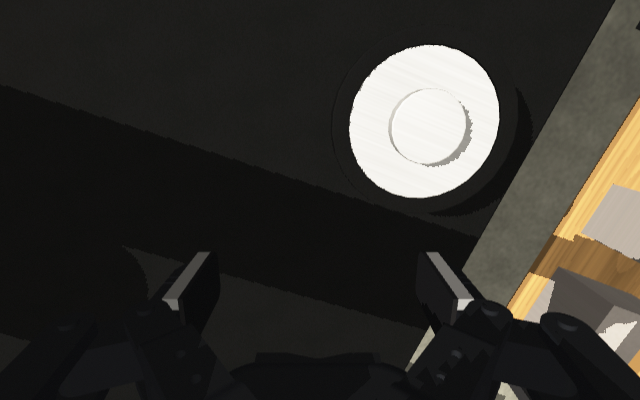

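The scene view shows the wide driver at (391,150), the narrow one at (358,165), the wheel and cap at (243,238), and the jar at (378,232). The turquoise and purple pieces are decoys. In the top view the wide driver is at (186,228) and the cap at (406,202).

Run:
```python
from h import *
F={n:grab(n) for n in ['scene','top']}
P={'driver':((392.2,146.6),(180.2,228.4)),'small':((357,166.6),(235.9,229.4)),'holder':((377.5,175.5),(215.7,229)),'hub':((242.1,242.6),(402,202.8)),'cap':((243.3,234.4),(406.7,202.1)),'wheel':((247.7,260.2),(397.6,205)),'jar':((374.1,230.1),(289.8,143.6)),'rule':((444,209.3),(204,142.9)),'link':((293.4,287.5),(382.9,146.4)),'teal':((371.8,131.8),(177.4,277.2))}
for k,(a,b) in P.items():
    x,e=tri([ray(F['scene'],a),ray(F['top'],b)]); print(k,x.round(1),np.round(e,1))
# masks
for n in F:
    for t in ['driver_mid','holder','cap_top']:
        for d in r.outline_of(t,n): 
            m=d['mask'];ys,xs=np.where(m); print(n,t,round(d['score'],2),np.round(d['at'],1),m.sum(),xs.min(),xs.max(),ys.min(),ys.max())
            if t=='holder':
                q=cv2.minAreaRect(np.c_[xs,ys].astype(np.float32)); print([atz(F[n],p,18).round(1).tolist() for p in cv2.boxPoints(q)])
```

```text
driver [521.5 250.6  66.2] [0.6 0.6]
small [522.8 125.7  54.1] [0.3 0.3]
holder [529.1 192.   -3.1] [4.5 4.5]
hub [ 592.9 -255.8   57.7] [1.5 1.5]
cap [ 593.4 -255.9   83.1] [3.9 3.9]
wheel [ 596.7 -254.3    3.6] [1.4 1.4]
jar [728.8   6.9  49.9] [2.8 2.8]
rule [741.8 229.1   3.3] [0.4 0.4]
link [ 736.3 -218.6   20.9] [2.4 2.4]
teal [416.  259.7  56. ] [8.6 8.6]
scene driver_mid 0.77 [372.9 135.3] 345 363 377 114 151
scene driver_mid 0.76 [393.2 150.8] 390 381 397 130 168
scene driver_mid 0.25 [297.6 291. ] 984 268 323 269 311
scene holder 0.74 [374.5 172.6] 1626 331 413 150 196
[[478.6, 68.6, 18.0], [476.8, 347.8, 18.0], [588.2, 283.7, 18.0], [580.3, 28.5, 18.0]]
scene cap_top 0.75 [171.3 295.9] 645 154 186 286 311
scene cap_top 0.72 [241.3 233.5] 527 226 255 224 246
top driver_mid 0.89 [187.8 229.4] 417 172 202 219 238
top driver_mid 0.62 [180.8 277. ] 432 159 191 264 284
top holder 0.73 [219.9 230.8] 2744 168 264 211 248
[[480.5, 294.0, 18.0], [566.6, 298.7, 18.0], [567.0, 66.3, 18.0], [481.1, 64.5, 18.0]]
top cap_top 0.87 [479.6 196.7] 578 465 491 185 210
top cap_top 0.55 [408.3 201.9] 630 393 420 189 217
```

>>> drive_tool --moves '[[0, [46, -17, 0], -68.7], [0, [46, -17, 0], -68.7], [0, [46, -17, 0], -68.7], [0, [46, -17, 0], -68.7], [0, [46, -17, 0], -68.7], [0, [46, -17, 0], -68.7], [0, [46, -17, 0], -68.7], [0, [46, -17, 0], -68.7], [0, [46, -17, 0], -68.7], [0, [46, -17, 0], -68.7], [0, [46, -17, 0], -68.7]]'

```text
clock: 2.92
eef_pos: [592.9, -257.8, 231.3]
tcp_rot: [-3.141, 0.0, 1.57]
contact_force: [-0.6, -0.0, 0.4]
opening: 1.0
```

Run:
```python
from h import *
f=grab('wrist','wrist1.png');s=r.sense();print(s['clock'],s['eef_pos'],s['tcp_rot'],s['contact_force'])
import pickle;pickle.dump(f,open('w1.pkl','wb'))
for t in ['wheel','hub_face','cap_top','catch_nose']:
    print(t,[(np.round(d['at'],1).tolist(),round(d['score'],2)) for d in r.spot_point(t,'wrist')])
for t in ['wheel','cap_top']:
    for d in r.outline_of(t,'wrist'):
        ys,xs=np.where(d['mask']);print(t,d['score'],d['at'],xs.min(),xs.max(),ys.min(),ys.max())
```

```text
2.975 [ 592.95476014 -257.85707472  231.38505542] [-3.14138289e+00  1.05642845e-04  1.56924782e+00] [-0.47859423 -0.9656685   0.29866176]
wheel []
hub_face []
cap_top [([310.9, 181.6], 0.7), ([338.5, 317.3], 0.63)]
catch_nose [([332.0, 151.4], 0.72)]
wheel 0.79 [307.9, 145.6] 230 403 63 255
wheel 0.75 [338.0, 144.8] 331 341 138 151
cap_top 0.85 [314.6, 177.6] 280 350 145 214
cap_top 0.75 [336.9, 315.2] 311 363 293 338
```

View pics/wrist1.png

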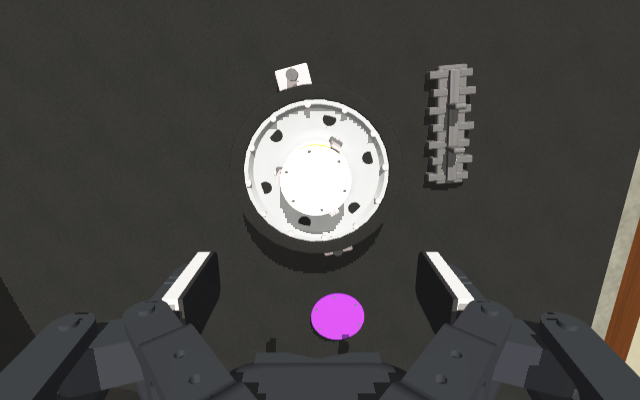

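Run:
```python
import cv2,numpy as np
a=cv2.imread('pics/wrist1.png')[90:250,230:400];b=cv2.imread('pics/scene0.png')[205:285,190:290];c=cv2.imread('pics/top0.png')[160:250,350:450]
g=lambda x,k:cv2.resize((255*(x/255.)**1.8).astype(np.uint8),None,fx=k,fy=k,interpolation=cv2.INTER_CUBIC)
A=g(a,3.5);cv2.imwrite('pics/z1.png',A)
B=g(b,4);C=g(c,4);cv2.imwrite('pics/z2.png',np.hstack([B,C[:320]]))
```

```text
(no output)
```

View pics/z1.png

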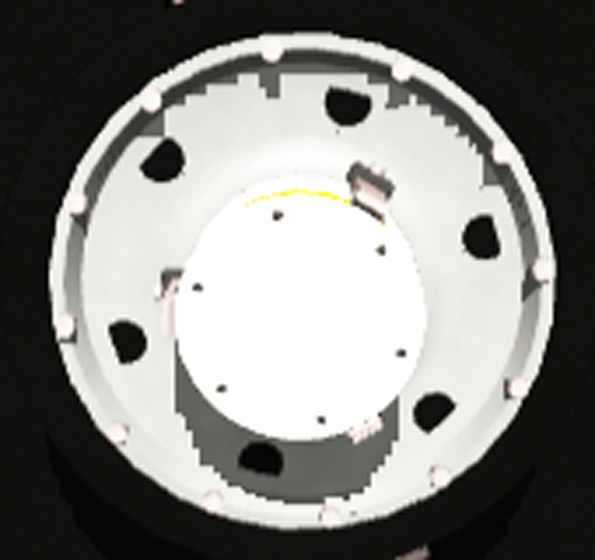

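View pics/z2.png

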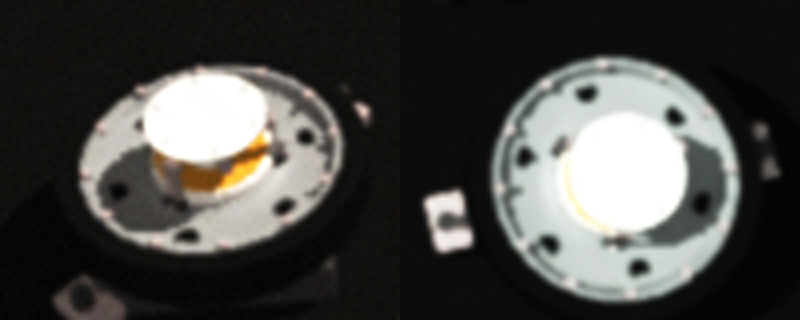

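Run:
```python
from h import *
import pickle
w=pickle.load(open('w1.pkl','rb'));s=grab('scene');t=grab('top')
for d in (0,.37):
    a=ray(w,(315.6-d,181.05-d));b=ray(s,(241.4-d,234.5-d));c=ray(t,(406.4-d,203.1-d))
    for rs in ([a,b,c],[a,b],[b,c],[a,c]):
        x,e=tri(rs);print(x.round(1),np.round(e,1))
# hole-circle & wheel rim scale check (wheel rim at z1: 50..555, 33..527)
```

```text
[ 590.8 -257.7   81.9] [1.1 2.5 1.8]
[ 591.8 -257.2   82.6] [1.7 1.7]
[ 590.5 -257.2   81.3] [2.1 2.1]
[ 590.8 -261.    72.9] [0. 0.]
[ 590.8 -257.4   82.8] [0.9 1.6 0.8]
[ 591.2 -257.1   83.1] [1.2 1.2]
[ 590.7 -256.9   82.5] [1.2 1.2]
[ 590.5 -258.6   80.4] [0.2 0.2]
```

>>> drive_tool --moves '[[0, [50.4, -7.1, 0], 0], [0, [50.4, -7.1, 0], 0], [0, [50.4, -7.1, 0], 0], [0, [50.4, -7.1, 0], 0], [0, [50.4, -7.1, 0], 0], [0, [50.4, -7.1, 0], 0], [0, [50.4, -7.1, 0], 0], [0, [50.4, -7.1, 0], 0], [0, [50.4, -7.1, 0], 0], [0, [50.4, -7.1, 0], 0], [0, [50.4, -7.1, 0], 0]]'

```text
clock: 4.75
eef_pos: [523.1, 245.8, 231.3]
tcp_rot: [-3.142, 0.001, 1.57]
contact_force: [-0.6, 0.1, -0.7]
opening: 0.997
```

Run:
```python
from h import *
import pickle
f=grab('wrist','wrist2.png');s=r.sense();print(s['clock'],s['eef_pos'],s['tcp_rot'],s['contact_force'])
pickle.dump(f,open('w2.pkl','wb'))
for t in ['driver_mid','small_driver_mid','holder']:
    print(t,[(np.round(d['at'],1).tolist(),round(d['score'],2)) for d in r.spot_point(t,'wrist')])
a=cv2.imread('pics/wrist2.png')[80:280,220:420];cv2.imwrite('pics/z3.png',cv2.resize(a,None,fx=3,fy=3,interpolation=cv2.INTER_CUBIC))
b=cv2.imread('pics/scene0.png')[105:205,320:430];c=cv2.imread('pics/top0.png')[180:280,150:280]
cv2.imwrite('pics/z4.png',np.hstack([cv2.resize(x,None,fx=3,fy=3,interpolation=cv2.INTER_CUBIC) for x in (b,c)]))
```

```text
4.8 [523.15707165 245.61599011 231.28367267] [-3.14151756e+00  4.09344391e-04  1.56900478e+00] [-0.80077124  0.81146513 -1.13219665]
driver_mid [([208.5, 155.5], 0.9), ([319.6, 180.5], 0.68)]
small_driver_mid [([322.7, 284.6], 0.7)]
holder [([320.6, 217.8], 0.75)]
```

View pics/wrist2.png

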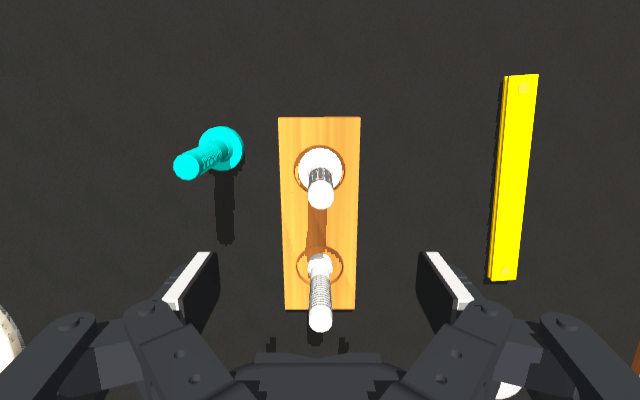

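View pics/z3.png

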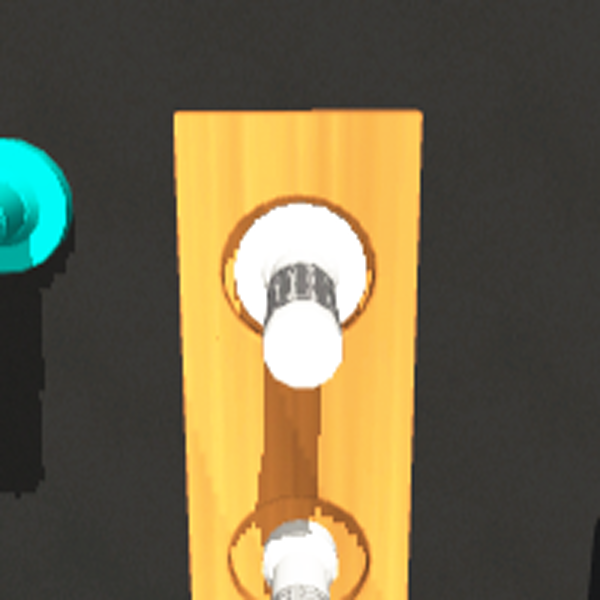

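View pics/z4.png

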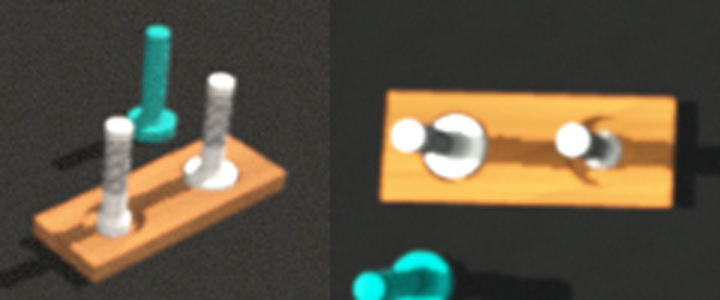

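The wide driver stands in its well, with its top at about (320,195) and its foot at (320,169) in the wrist view. I'll convert these to positions.

Run:
```python
from h import *
import pickle
w=pickle.load(open('w2.pkl','rb'));s=grab('scene');t=grab('top')
d=1/3
top_=[ray(w,(320.3-d,195.5-d)),ray(s,(320+221/3-d,105+81/3-d)),ray(t,(150+(408-330)/3-d,180+136/3-d))]
foot=[ray(w,(320.3-d,168.7-d)),ray(s,(320+211/3-d,105+172/3-d)),ray(t,(150+(454-330)/3-d,180+146/3-d))]
for rs,z in((top_,118),(foot,20)):
    print(tri(rs)); print([(o+v*(z-o[2])/v[2]).round(1) for o,v in rs])
for p in [(220+173/3,80+110/3),(220+423/3,80+110/3),(285,309.5),(355,309.5)]: print(atz(w,p,18).round(1))
```

```text
(array([525.33108294, 242.46102596, 118.4974463 ]), [0.5552234707123986, 1.8633971521199413, 1.4200708516506504])
[array([524.8, 242. , 118. ]), array([525.4, 245. , 118. ]), array([524.7, 241.3, 118. ])]
(array([525.70220712, 243.08796741,  19.54734907]), [0.38936707402578785, 1.7228585870132858, 1.8257019875680827])
[array([525.4, 243.5,  20. ]), array([526.3, 244.7,  20. ]), array([525.1, 241.1,  20. ])]
[481.5 297.6  18. ]
[567.9 297.5  18. ]
[482.5  66.1  18. ]
[568.8  66.   18. ]
```

>>> drive_tool --moves '[[0, [-0.32, 0.21, 5], 0], [0, [-0.32, 0.21, 10], 0], [0, [-0.32, 0.21, 14], 0], [0, [-0.32, 0.21, 16.5], 0], [0, [-0.32, 0.21, 16.5], 0], [0.5, [-0.32, 0.21, 16.5], 0], [0.8, [-0.32, 0.21, 16.5], 0], [1, [-0.32, 0.21, 16.5], 0], [1, [-0.32, 0.21, 16.5], 0], [1, [-0.32, 0.21, 16.5], 0], [1, [-0.32, 0.21, 16.5], 0], [1, [-0.32, 0.21, 16.5], 0]]' --grip_force 110

```text
clock: 6.55
eef_pos: [525.7, 243.3, 67.5]
tcp_rot: [3.14, -0.001, 1.569]
contact_force: [-2.2, -0.7, 7.6]
opening: 0.232
```

Run:
```python
from h import *
f=grab('wrist','wrist3.png');s=r.sense();print({k:np.round(v,3) for k,v in s.items()})
```

```text
{'clock': np.float64(6.6), 'qpos': array([ 0.431,  0.485,  1.856, -0.   ,  0.799,  0.432]), 'qvel': array([ 0.001, -0.001, -0.002, -0.001, -0.   , -0.001]), 'joint_efforts': array([-5.2000e-02, -5.6535e+01, -2.4014e+01, -2.2000e-02, -6.1100e-01,
       -1.0000e-02]), 'eef_pos': array([525.667, 243.323,  67.474]), 'tcp_rot': array([ 3.140e+00, -1.000e-03,  1.569e+00]), 'contact_force': array([-1.99 , -0.883,  7.799]), 'wrist_torque': array([-0.088,  0.306,  0.001]), 'opening': np.float64(0.236)}
```

View pics/wrist3.png

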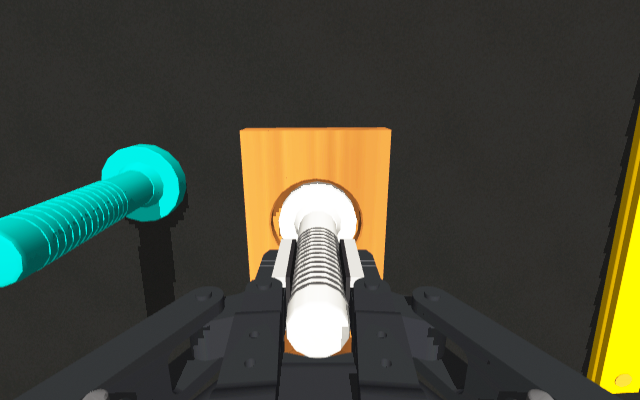

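>>> drive_tool --moves '[[1, [0, 0, -1], 0], [1, [0, 0, -3], 0], [1, [0, 0, -8], 0], [1, [0, 0, -14], 0], [1, [0, 0, -14.3], 0], [1, [0, 0, -14.3], 0], [1, [0, 0, -14.3], 0]]'

```text
clock: 7.48
eef_pos: [524.4, 242.7, 208.7]
tcp_rot: [-3.14, 0.001, 1.569]
contact_force: [0.7, 0.1, -2.9]
opening: 0.235
```

Run:
```python
from h import *
f=grab('wrist','wrist4.png');s=r.sense();print({k:np.round(v,3) for k,v in s.items()})
```

```text
{'clock': np.float64(7.525), 'qpos': array([ 0.431,  0.304,  1.757, -0.   ,  1.082,  0.432]), 'qvel': array([-0.001,  0.001, -0.007, -0.001,  0.   ,  0.   ]), 'joint_efforts': array([ 4.0000e-03, -5.7528e+01, -3.3858e+01, -3.0000e-03,  3.0000e-03,
        0.0000e+00]), 'eef_pos': array([524.446, 242.773, 208.684]), 'tcp_rot': array([-3.140e+00,  1.000e-03,  1.569e+00]), 'contact_force': array([ 0.225, -0.047, -1.966]), 'wrist_torque': array([ 0.014, -0.033,  0.027]), 'opening': np.float64(0.229)}
```

View pics/wrist4.png

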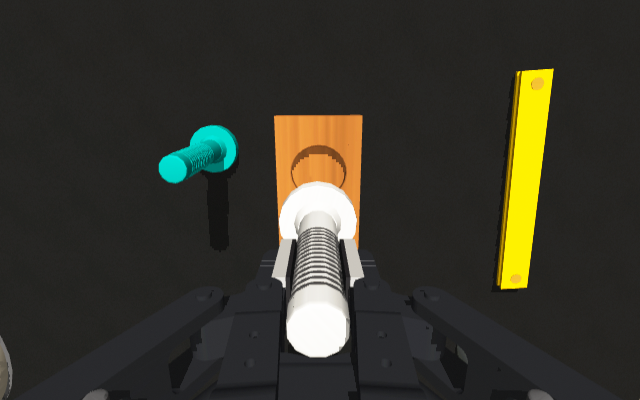

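Run:
```python
from h import *
im=cv2.imread('pics/wrist4.png')[170:370,260:380];cv2.imwrite('pics/z5.png',cv2.resize((255*(im/255.)**1.8).astype(np.uint8),None,fx=3,fy=3,interpolation=cv2.INTER_CUBIC))
f=grab('wrist');t=np.array(r.sense()['eef_pos'])
for c in [t+[dx,dy,dz] for dx,dy in((0,0),(0,-3),(0,3)) for dz in (-47.5,50.5)]: print((c-t),np.round(proj(f,c),1))
for R_,dz in ((24,-47.5),(11,50.5)):
    for a in (0,90,180,270):
        c=t+[R_*np.cos(np.deg2rad(a)),R_*np.sin(np.deg2rad(a)),dz];print(a,np.round(proj(f,c),1))
```

```text
[  0.    0.  -47.5] [318.1 219.7]
[ 0.   0.  50.5] [317.8 326.4]
[  0.   -3.  -47.5] [318.1 224.3]
[ 0.  -3.  50.5] [317.8 334.2]
[  0.    3.  -47.5] [318.1 215. ]
[ 0.   3.  50.5] [317.8 318.4]
0 [357.9 219.7]
90 [318.1 181.1]
180 [278.4 219.7]
270 [318.1 255.8]
0 [351.9 326.4]
90 [317.8 296.6]
180 [283.7 326.3]
270 [317.8 354.5]
```

View pics/z5.png

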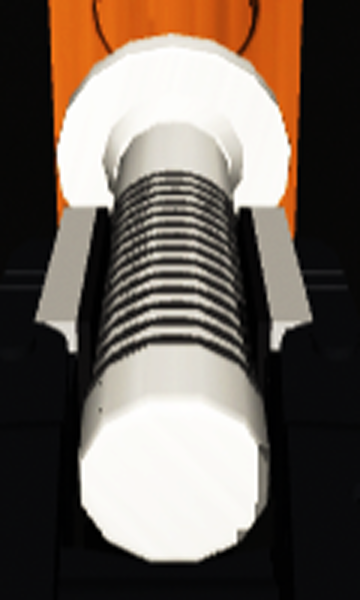

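>>> drive_tool --moves '[[1, [-5, 0.6, 0], 0], [1, [-10, 1.3, 0], 0], [1, [-15, 2, 0], 0], [1, [-20, 2.6, 0], 0], [1, [-25, 3.3, 0], 0], [1, [-30, 4, 0], 0], [1, [-35, 4.6, 0], 0], [1, [-40, 5.3, 0], 0], [1, [-45, 6, 0], 0], [1, [-50, 6.6, 0], 0], [1, [-50, 6.6, 2.5], 0], [1, [-50, 6.6, 4], 0]]'

```text
clock: 9.07
eef_pos: [588.7, -257.3, 166.6]
tcp_rot: [-3.137, -0.001, 1.568]
contact_force: [-0.3, 0.2, -2.1]
opening: 0.231
```

>>> drive_tool --moves '[[1, [0, 0, 0], 0], [1, [0, 0, 0], 0]]'

```text
clock: 9.32
eef_pos: [588.7, -256.7, 166.6]
tcp_rot: [-3.137, -0.001, 1.569]
contact_force: [-0.0, -0.5, -2.0]
opening: 0.235
```

Run:
```python
from h import *
import pickle
f=grab('wrist','wrist5.png');s=r.sense();print({k:np.round(v,3) for k,v in s.items()})
g=grab('scene','scene5.png');t_=grab('top','top5.png')
pickle.dump((f,g,t_),open('w5.pkl','wb'))
t=np.array(s['eef_pos'])
im=cv2.imread('pics/wrist5.png')[90:290,230:400];A=cv2.resize((255*(im/255.)**1.8).astype(np.uint8),None,fx=2.9,fy=2.9,interpolation=cv2.INTER_CUBIC)
cv2.imwrite('pics/z6.png',A)
b=cv2.imread('pics/scene5.png')[165:285,190:300];cv2.imwrite('pics/z7.png',cv2.resize((255*(b/255.)**1.8).astype(np.uint8),None,fx=4.5,fy=4.5,interpolation=cv2.INTER_CUBIC))
c=cv2.imread('pics/top5.png')[160:250,350:450];cv2.imwrite('pics/z8.png',cv2.resize((255*(c/255.)**1.8).astype(np.uint8),None,fx=5,fy=5,interpolation=cv2.INTER_CUBIC))
w1=pickle.load(open('w1.pkl','rb'))
print(atz(w1,(315.25,180.7),82.5))
```

```text
{'clock': np.float64(9.375), 'qpos': array([-4.130e-01,  4.450e-01,  1.647e+00, -1.000e-03,  1.053e+00,
       -4.110e-01]), 'qvel': array([-0.004, -0.009, -0.006,  0.001, -0.002,  0.001]), 'joint_efforts': array([-1.4700e-01, -6.5056e+01, -3.2216e+01, -1.9000e-02,  6.6000e-02,
        1.0000e-03]), 'eef_pos': array([ 589.078, -256.87 ,  167.138]), 'tcp_rot': array([-3.138e+00, -1.000e-03,  1.569e+00]), 'contact_force': array([ 0.629,  0.296, -1.728]), 'wrist_torque': array([-0.005, -0.053,  0.021]), 'opening': np.float64(0.229)}
[ 590.59655525 -258.33299235   82.5       ]
```

View pics/z6.png

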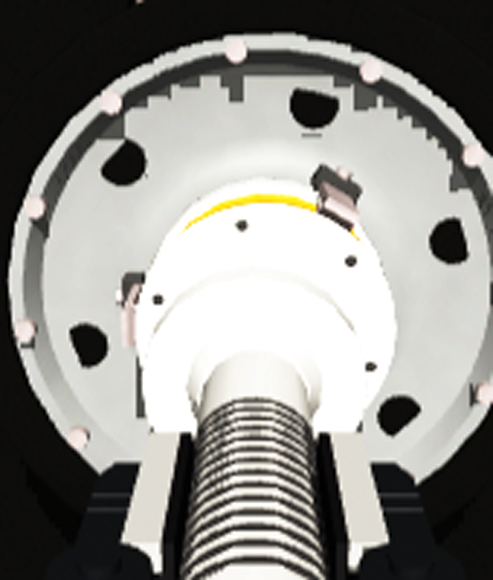

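View pics/z7.png

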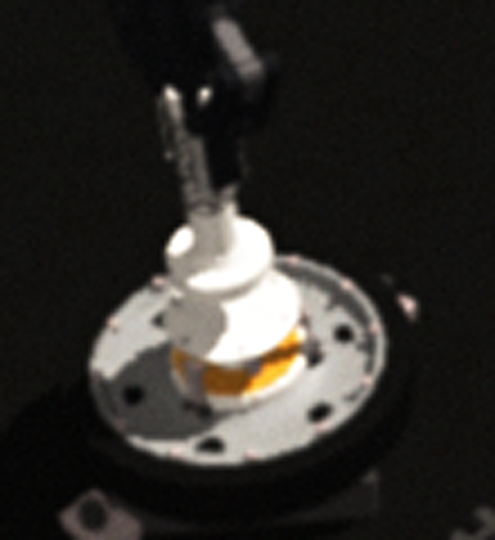

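Run:
```python
from h import *
import pickle
f,g,t=pickle.load(open('w5.pkl','rb'))
q=lambda x,y:(230+(x+.5)/2.9-.5,90+(y+.5)/2.9-.5)
for z in (80,82.5,85):
    P=[atz(f,q(*p),z) for p in ((241,225),(351,261),(371,367),(158,300))]
    P=np.array(P)
    # circle fit
    A=np.c_[2*P[:,:2],np.ones(4)];b=(P[:,:2]**2).sum(1);s=np.linalg.lstsq(A,b,rcond=None)[0];print(z,s[:2],np.sqrt(s[2]+s[0]**2+s[1]**2),(P[2]+P[3])/2)
    w=pickle.load(open('w1.pkl','rb'));q1=lambda x,y:(230+(x+.5)/3.5-.5,90+(y+.5)/3.5-.5)
    P=np.array([atz(w,q1(*p),z) for p in ((277,215),(381,250),(401,352),(321,420),(221,388),(197,287))])
    A=np.c_[2*P[:,:2],np.ones(6)];b=(P[:,:2]**2).sum(1);s=np.linalg.lstsq(A,b,rcond=None)[0];print('   w1',s[:2],np.sqrt(s[2]+s[0]**2+s[1]**2))
# scene: foot bottom edge left/right in z7 vs prediction; cap
E2=lambda p:(190+(p[0]+.5)/4.5-.5,165+(p[1]+.5)/4.5-.5)
print('foot top ctr pred',[4.5*(a-b) for a,b in zip(proj(g,[589,-256.9,119.5]),(190,165))],'cap pred',[4.5*(a-b) for a,b in zip(proj(g,[590.8,-257.5,82.5]),(190,165))])
```

```text
80 [ 590.81292992 -259.61522681] 27.825656925581374 [ 590.8247718 -259.7540978   80.       ]
   w1 [ 590.57565142 -259.32718855] 27.70696779659892
82.5 [ 590.8001108 -258.8114312] 27.521761087235603 [ 590.81182335 -258.94878552   82.5       ]
   w1 [ 590.59746591 -258.71034034] 27.470964093841886
85 [ 590.78729169 -258.00763559] 27.217865248902392 [ 590.7988749  -258.14347324   85.        ]
   w1 [ 590.6192804  -258.09349212] 27.23496039109321
foot top ctr pred [np.float64(215.6755582860597), np.float64(251.8352235811966)] cap pred [np.float64(226.14722499588322), np.float64(311.5817917386235)]
```

>>> drive_tool --moves '[[1, [-0.09, 0.22, 1], 0], [1, [-0.09, 0.22, 2.0], 0], [1, [-0.09, 0.22, 2.0], 0], [1, [-0.09, 0.22, 2.0], 0]]'

```text
clock: 9.98
eef_pos: [591.3, -258.0, 147.3]
tcp_rot: [-3.138, -0.0, 1.569]
contact_force: [-0.4, 0.5, -2.2]
opening: 0.232
```

>>> drive_tool --moves '[[1, [0, 0, 0.2], 0], [1, [0, 0, 0.4], 0], [1, [0, 0, 0.4], 0]]'

```text
clock: 10.35
eef_pos: [591.2, -258.0, 143.1]
tcp_rot: [-3.138, -0.0, 1.569]
contact_force: [-0.3, 0.8, -2.0]
opening: 0.227
```

>>> drive_tool --moves '[[1, [0, 0, 0.1], 0], [1, [0, 0, 0.2], 0], [1, [0, 0, 0.2], 0]]'

```text
clock: 10.72
eef_pos: [591.3, -258.0, 141.3]
tcp_rot: [-3.138, -0.0, 1.569]
contact_force: [-1.2, 1.3, -0.4]
opening: 0.228
```

>>> drive_tool --moves '[[1, [0, 0, 0.1], 0], [1, [0, 0, 0.2], 0], [1, [0, 0, 0.2], 0]]'

```text
clock: 11.1
eef_pos: [591.6, -258.2, 139.9]
tcp_rot: [-3.139, 0.0, 1.569]
contact_force: [-0.7, 0.6, 4.2]
opening: 0.235
```

Run:
```python
from h import *
f=grab('wrist','wrist6.png');s=r.sense();print({k:np.round(v,3) for k,v in s.items()})
g=grab('scene','scene6.png');t_=grab('top','top6.png')
im=cv2.imread('pics/wrist6.png')[90:290,230:400];A=cv2.resize((255*(im/255.)**1.8).astype(np.uint8),None,fx=2.4,fy=2.4,interpolation=cv2.INTER_CUBIC)
b=cv2.imread('pics/scene6.png')[165:285,190:285];B=cv2.resize((255*(b/255.)**1.8).astype(np.uint8),None,fx=4,fy=4,interpolation=cv2.INTER_CUBIC)
cv2.imwrite('pics/z9.png',np.hstack([A,B]))
```

```text
{'clock': np.float64(11.15), 'qpos': array([-4.130e-01,  4.780e-01,  1.662e+00, -1.000e-03,  1.004e+00,
       -4.110e-01]), 'qvel': array([ 0.001,  0.   ,  0.001, -0.   ,  0.001, -0.001]), 'joint_efforts': array([ 1.0200e-01, -6.2641e+01, -2.9386e+01,  3.9000e-02, -3.1400e-01,
       -2.0000e-03]), 'eef_pos': array([ 591.613, -258.204,  139.85 ]), 'tcp_rot': array([-3.139,  0.   ,  1.569]), 'contact_force': array([-1.644,  0.848,  5.465]), 'wrist_torque': array([ 0.058,  0.196, -0.044]), 'opening': np.float64(0.231)}
```

View pics/z9.png

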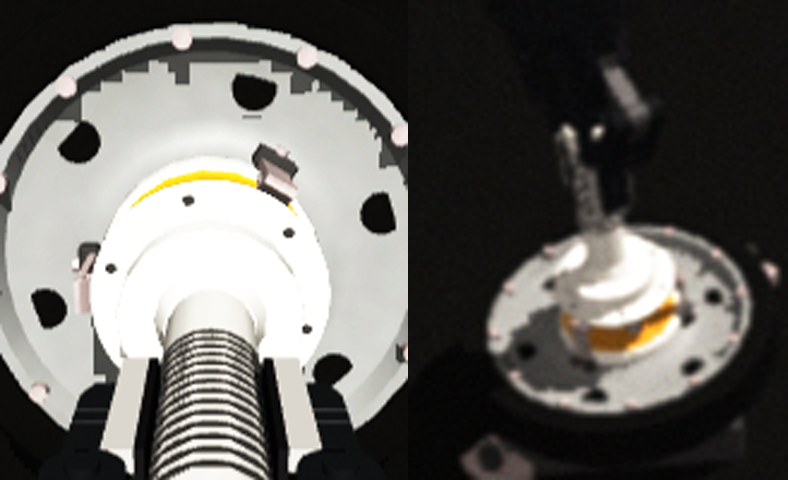

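Run:
```python
from h import *
f=grab('wrist');t=r.sense()['eef_pos'];print(t)
k=lambda p:[round(2.4*(p[0]-230+.5),1),round(2.4*(p[1]-90+.5),1)]
zc=t[2]-59.5
for n,Rr,z in (('foot top',24,zc+12),('foot bot',24,zc),('cap',32,zc),('holes',27.4,zc)):
    print(n,[k(proj(f,[t[0]+Rr*np.cos(a),t[1]+Rr*np.sin(a),z])) for a in (0,np.pi/2,np.pi)])
# holes measured
q=lambda x,y:(230+(x+.5)/2.4-.5,90+(y+.5)/2.4-.5)
P=np.array([atz(f,q(*p),zc) for p in ((188,201),(289,233),(307,329),(111,269))])
A=np.c_[2*P[:,:2],np.ones(4)];b=(P[:,:2]**2).sum(1);s=np.linalg.lstsq(A,b,rcond=None)[0];print(s[:2],np.sqrt(s[2]+s[0]**2+s[1]**2))
im=cv2.imread('pics/wrist6.png')[150:250,260:375];cv2.imwrite('pics/z10.png',cv2.resize((255*(im/255.)**3).astype(np.uint8),None,fx=6,fy=6,interpolation=cv2.INTER_CUBIC))
```

```text
[ 591.60287518 -258.18756513  139.80990404]
foot top [[np.float64(307.6), np.float64(312.8)], [np.float64(212.1), np.float64(220.2)], [np.float64(117.0), np.float64(312.8)]]
foot bot [[np.float64(302.6), np.float64(297.0)], [np.float64(212.2), np.float64(209.0)], [np.float64(122.3), np.float64(297.0)]]
cap [[np.float64(332.6), np.float64(297.0)], [np.float64(212.2), np.float64(178.4)], [np.float64(92.2), np.float64(297.0)]]
holes [[np.float64(315.3), np.float64(297.0)], [np.float64(212.2), np.float64(196.1)], [np.float64(109.5), np.float64(297.0)]]
[ 591.14037824 -258.9976874 ] 27.442779590437812
```

View pics/z10.png

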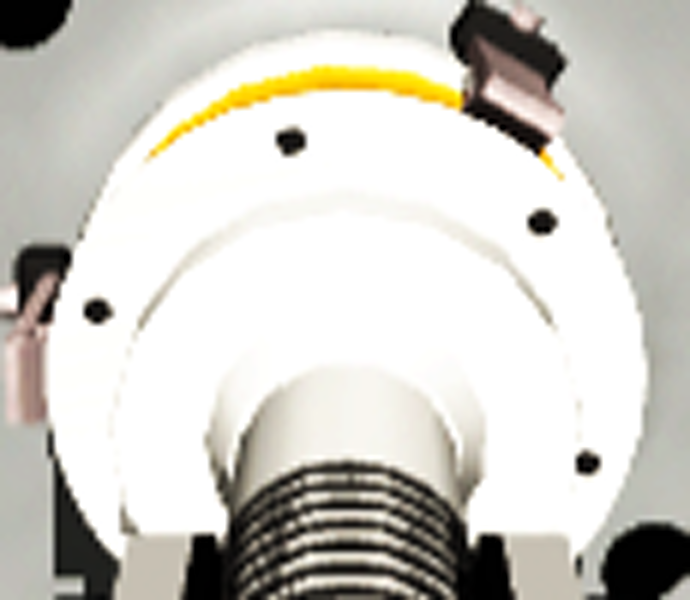

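>>> drive_tool --moves '[[1, [0, 0, 0.1], 0], [1, [0, 0, 0.2], 0], [1, [0, 0, 0.25], 0]]'

```text
clock: 11.68
eef_pos: [592.1, -258.4, 138.1]
tcp_rot: [-3.14, 0.001, 1.569]
contact_force: [-0.6, 1.4, 7.8]
opening: 0.23
```

>>> drive_tool --moves '[[1, [0, 0, 0.1], 0], [1, [0, 0, 0.2], 0], [1, [0, 0, 0.25], 0]]'

```text
clock: 12.05
eef_pos: [592.5, -258.5, 136.6]
tcp_rot: [-3.141, 0.001, 1.569]
contact_force: [-1.5, 1.1, 9.4]
opening: 0.235
```

>>> drive_tool --moves '[[1, [0, 0, 0.1], 0], [1, [0, 0, 0.2], 0], [1, [0, 0, 0.25], 0]]'

```text
clock: 12.42
eef_pos: [592.8, -258.7, 134.6]
tcp_rot: [3.141, 0.001, 1.569]
contact_force: [-1.0, -0.3, 4.5]
opening: 0.231
```

>>> drive_tool --moves '[[1, [0.03, -0.05, 0.1], 0], [1, [0.05, -0.1, 0.2], 0], [1, [0.05, -0.1, 0.2], 0]]'

```text
clock: 12.8
eef_pos: [592.2, -258.3, 132.7]
tcp_rot: [3.141, 0.002, 1.569]
contact_force: [1.9, -0.5, 2.4]
opening: 0.23
```

>>> drive_tool --moves '[[1, [0, 0, 0.1], 0], [1, [0, 0, 0.2], 0], [1, [0, 0, 0.2], 0]]'

```text
clock: 13.18
eef_pos: [592.2, -258.3, 130.7]
tcp_rot: [3.141, 0.002, 1.569]
contact_force: [0.2, -0.3, 4.4]
opening: 0.238
```

>>> drive_tool --moves '[[1, [0, -0.02, 0.1], 0], [1, [0, -0.04, 0.2], 0], [1, [0, -0.04, 0.2], 0]]'

```text
clock: 13.55
eef_pos: [592.1, -258.3, 128.9]
tcp_rot: [3.14, 0.002, 1.569]
contact_force: [0.7, 0.2, 6.3]
opening: 0.236
```

>>> drive_tool --moves '[[1, [0, -0.02, 0.1], 0], [1, [0, -0.04, 0.2], 0], [1, [0, -0.04, 0.2], 0]]'

```text
clock: 13.92
eef_pos: [592.1, -258.3, 127.3]
tcp_rot: [3.139, 0.002, 1.569]
contact_force: [-0.1, 0.1, 7.0]
opening: 0.237
```

>>> drive_tool --moves '[[1, [0, -0.02, 0.1], 0], [1, [0, -0.04, 0.2], 0], [1, [0, -0.04, 0.2], 0]]'

```text
clock: 14.3
eef_pos: [592.0, -258.4, 125.7]
tcp_rot: [3.138, 0.002, 1.569]
contact_force: [-0.1, 1.6, 6.6]
opening: 0.23
```

>>> drive_tool --moves '[[1, [0, -0.02, 0.1], 0], [1, [0, -0.04, 0.2], 0], [1, [0, -0.04, 0.2], 0]]'

```text
clock: 14.68
eef_pos: [592.0, -258.4, 124.2]
tcp_rot: [3.138, 0.002, 1.569]
contact_force: [-0.3, 1.1, 8.5]
opening: 0.231
```

>>> drive_tool --moves '[[1, [0, -0.02, 0.1], 0], [1, [0, -0.04, 0.2], 0], [1, [0, -0.04, 0.2], 0]]'

```text
clock: 15.05
eef_pos: [591.9, -258.4, 122.8]
tcp_rot: [3.137, 0.002, 1.569]
contact_force: [0.5, 0.9, 8.9]
opening: 0.235
```

>>> drive_tool --moves '[[1, [0, -0.02, 0.1], 0], [1, [0, -0.04, 0.2], 0], [1, [0, -0.04, 0.2], 0]]'

```text
clock: 15.42
eef_pos: [592.1, -258.5, 122.2]
tcp_rot: [3.136, 0.002, 1.569]
contact_force: [-1.1, 1.6, 15.2]
opening: 0.231
```

Run:
```python
from h import *
f=grab('wrist','wrist7.png');s=r.sense();print({k:np.round(v,3) for k,v in s.items()})
g=grab('scene','scene7.png')
im=cv2.imread('pics/wrist7.png')[90:290,230:400];A=cv2.resize((255*(im/255.)**1.8).astype(np.uint8),None,fx=2.4,fy=2.4,interpolation=cv2.INTER_CUBIC)
b=cv2.imread('pics/scene7.png')[165:285,190:285];B=cv2.resize((255*(b/255.)**1.8).astype(np.uint8),None,fx=4,fy=4,interpolation=cv2.INTER_CUBIC)
cv2.imwrite('pics/z11.png',np.hstack([A,B]))
```

```text
{'clock': np.float64(15.475), 'qpos': array([-0.414,  0.496,  1.679,  0.   ,  0.96 , -0.412]), 'qvel': array([-0.   ,  0.001,  0.002,  0.001,  0.   , -0.002]), 'joint_efforts': array([-5.4300e-01, -5.6801e+01, -2.5947e+01, -2.0900e-01, -1.0590e+00,
        2.0000e-03]), 'eef_pos': array([ 592.043, -258.464,  122.203]), 'tcp_rot': array([3.136e+00, 2.000e-03, 1.569e+00]), 'contact_force': array([-1.97 ,  0.607, 16.069]), 'wrist_torque': array([0.395, 0.545, 0.017]), 'opening': np.float64(0.235)}
```

View pics/z11.png

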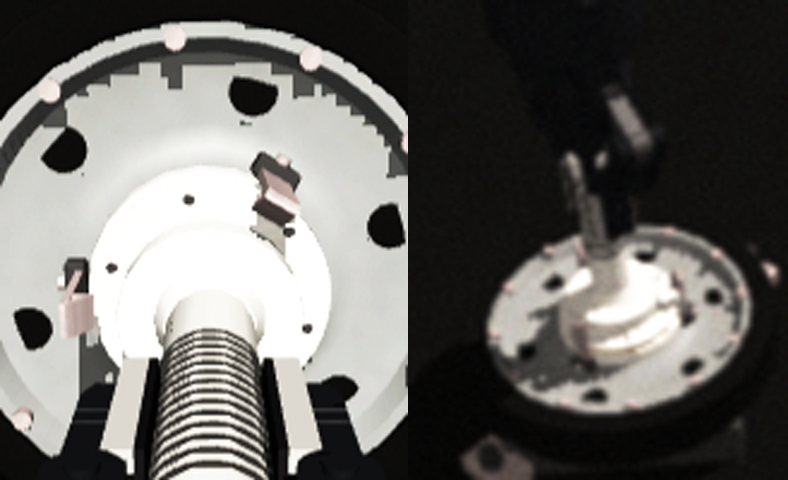

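The cap moved only 0.6 mm while the force jumped, so it is on the hard stop, and the catches can be seen over the rim. Now the firm push.

>>> drive_tool --moves '[[1, [0, -0.04, 0.25], 0], [1, [0, -0.04, 0.28], 0], [1, [0, -0.04, 0.28], 0]]'

```text
clock: 15.9
eef_pos: [592.2, -258.5, 122.1]
tcp_rot: [3.134, 0.003, 1.569]
contact_force: [-5.2, 3.8, 26.8]
opening: 0.233
```

>>> drive_tool --moves '[[1, [0, 0, 0.25], 0], [1, [0, 0, 0.25], 0], [1, [0, 0, 0.25], 0], [1, [0, 0, 0.25], 0], [1, [0, 0, 0.25], 0]]'

```text
clock: 16.52
eef_pos: [592.3, -258.5, 122.2]
tcp_rot: [3.134, 0.003, 1.569]
contact_force: [-6.6, 3.3, 25.1]
opening: 0.235
```

>>> drive_tool --moves '[[1, [0, 0, -0.1], 0], [1, [0, 0, -0.3], 0], [1, [0, 0, -1], 0], [1, [0, 0, -2], 0], [1, [0, 0, -4], 0], [1, [0, 0, -6], 0], [1, [0, 0, -7], 0], [1, [0, 0, -7], 0]]'

```text
clock: 17.52
eef_pos: [592.2, -258.5, 193.4]
tcp_rot: [3.132, 0.004, 1.569]
contact_force: [-0.5, -0.2, -2.7]
opening: 0.233
```

Run:
```python
from h import *
f=grab('wrist','wrist8.png');s=r.sense();print({k:np.round(v,3) for k,v in s.items()})
g=grab('scene','scene8.png')
im=cv2.imread('pics/wrist8.png')[90:290,230:400];A=cv2.resize((255*(im/255.)**1.8).astype(np.uint8),None,fx=2.4,fy=2.4,interpolation=cv2.INTER_CUBIC)
b=cv2.imread('pics/scene8.png')[165:285,190:285];B=cv2.resize((255*(b/255.)**1.8).astype(np.uint8),None,fx=4,fy=4,interpolation=cv2.INTER_CUBIC)
cv2.imwrite('pics/z12.png',np.hstack([A,B]))
```

```text
{'clock': np.float64(17.575), 'qpos': array([-0.414,  0.417,  1.63 ,  0.   ,  1.087, -0.412]), 'qvel': array([-0.   ,  0.013,  0.015,  0.001, -0.002,  0.001]), 'joint_efforts': array([-3.0000e-03, -6.6597e+01, -3.4846e+01, -2.0000e-03, -3.6000e-02,
       -0.0000e+00]), 'eef_pos': array([ 591.734, -258.304,  192.431]), 'tcp_rot': array([3.133e+00, 3.000e-03, 1.569e+00]), 'contact_force': array([-0.725, -0.877, -1.947]), 'wrist_torque': array([ 0.067,  0.006, -0.   ]), 'opening': np.float64(0.23)}
```

View pics/z12.png

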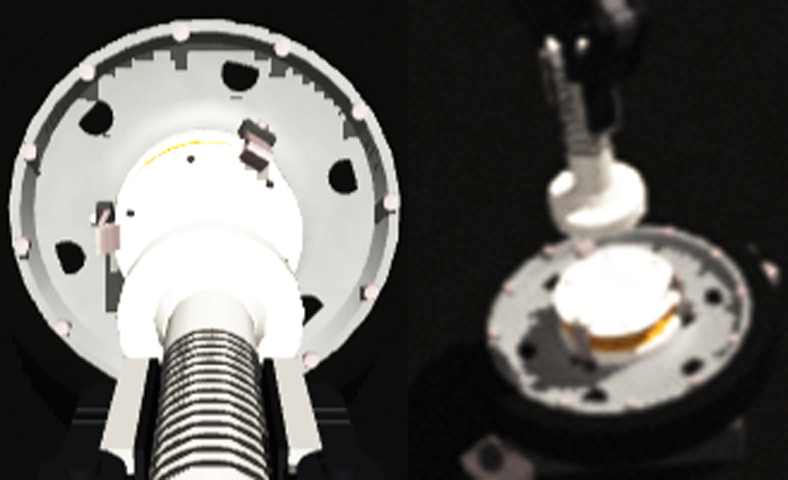

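>>> drive_tool --moves '[[1, [0, 0, -2], 0], [1, [5, -0.7, -2], 0], [1, [10, -1.3, -2], 0], [1, [15, -2, -2], 0], [1, [20, -2.7, -2], 0], [1, [25, -3.4, -2], 0], [1, [30, -4, -2], 0], [1, [35, -4.7, -2], 0], [1, [40, -5.4, -2], 0], [1, [45, -6, -2], 0], [1, [50.1, -6.7, -2], 0], [1, [50.1, -6.7, -2], 0]]'

```text
clock: 19.12
eef_pos: [525.0, 246.3, 210.8]
tcp_rot: [3.134, 0.002, 1.572]
contact_force: [-0.1, -0.5, -2.7]
opening: 0.232
```

Run:
```python
from h import *
s=r.sense();print({k:np.round(v,3) for k,v in s.items()})
f=grab('wrist','wrist9.png');g=grab('scene','scene9.png');t=grab('top','top9.png')
b=cv2.imread('pics/scene9.png')[205:285,190:290];c=cv2.imread('pics/top9.png')[160:240,350:450]
G=lambda b:cv2.resize((255*(b/255.)**1.8).astype(np.uint8),None,fx=4,fy=4,interpolation=cv2.INTER_CUBIC)
cv2.imwrite('pics/z13.png',np.hstack([G(b),G(c)]))
```

```text
{'clock': np.float64(19.125), 'qpos': array([ 0.439,  0.301,  1.757, -0.005,  1.077,  0.44 ]), 'qvel': array([-0.057, -0.011,  0.027, -0.031,  0.004, -0.04 ]), 'joint_efforts': array([  2.372, -56.028, -34.295,   0.439,  -0.187,   0.578]), 'eef_pos': array([524.968, 246.283, 210.826]), 'tcp_rot': array([3.134e+00, 2.000e-03, 1.572e+00]), 'contact_force': array([-0.052, -0.516, -2.742]), 'wrist_torque': array([-0.016,  0.02 , -0.009]), 'opening': np.float64(0.232)}
```

View pics/z13.png

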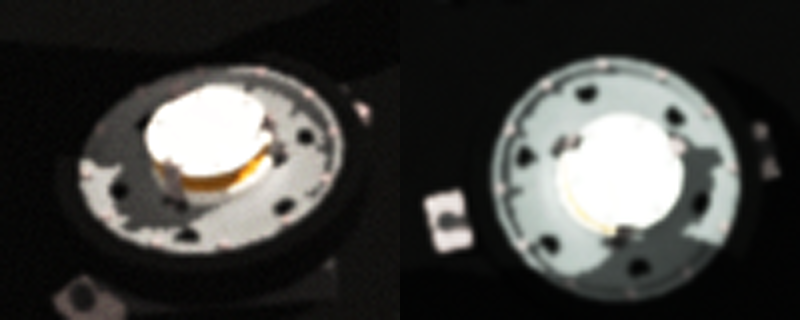

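View pics/wrist9.png

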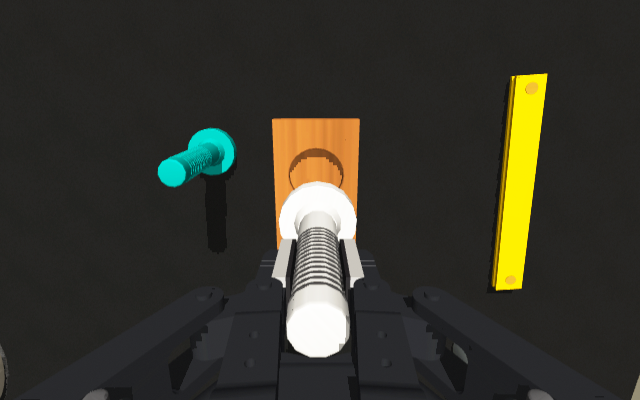

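>>> drive_tool --moves '[[1, [-0.33, 0, 2], 0], [1, [-0.33, 0, 6], 0], [1, [-0.33, 0, 10], 0], [1, [-0.33, 0, 11.8], 0], [1, [-0.33, 0, 11.8], 0], [1, [-0.33, 0, 11.8], 0]]'

```text
clock: 20.02
eef_pos: [527.3, 238.9, 93.8]
tcp_rot: [3.132, 0.002, 1.569]
contact_force: [-0.2, -0.3, -2.2]
opening: 0.231
```

Run:
```python
from h import *
s=r.sense();print({k:np.round(v,3) for k,v in s.items()})
f=grab('wrist','wrist10.png')
im=cv2.imread('pics/wrist10.png')[110:360,220:420];cv2.imwrite('pics/z14.png',cv2.resize(im,None,fx=2.4,fy=2.4))
t=s['eef_pos']
print(proj(f,[525.2,243.3,18]),proj(f,[525.2+28,243.3,18]),proj(f,[525.2,243.3+28,18]))
```

```text
{'clock': np.float64(20.025), 'qpos': array([ 0.426,  0.444,  1.849, -0.008,  0.842,  0.434]), 'qvel': array([ 0.007, -0.009, -0.002,  0.001, -0.002,  0.   ]), 'joint_efforts': array([-1.7300e-01, -5.9251e+01, -2.6590e+01, -4.0000e-02,  1.6000e-02,
       -3.0000e-03]), 'eef_pos': array([527.318, 238.922,  93.81 ]), 'tcp_rot': array([3.132e+00, 2.000e-03, 1.569e+00]), 'contact_force': array([-0.197, -0.291, -2.172]), 'wrist_torque': array([-0.008, -0.058,  0.001]), 'opening': np.float64(0.231)}
[np.float64(313.61128684431196), np.float64(199.01122325158278)] [np.float64(354.64777140747526), np.float64(198.83284978262827)] [np.float64(313.3813922480613), np.float64(158.3247587789405)]
```

View pics/z14.png

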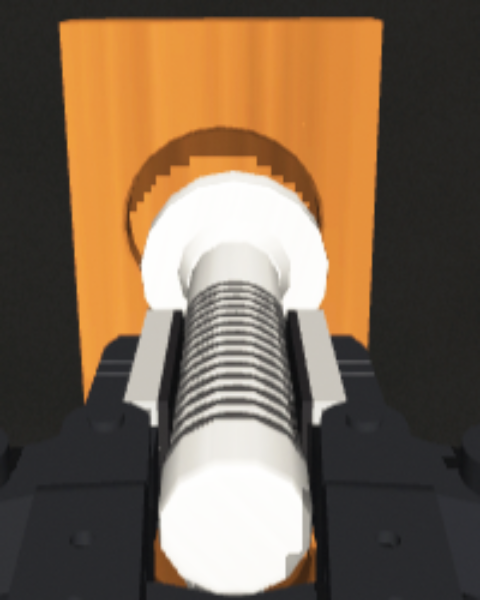

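>>> drive_tool --moves '[[1, [0.43, -0.21, 0.5], 0], [1, [0.43, -0.21, 0.9], 0], [1, [0.43, -0.21, 0.9], 0], [1, [0.43, -0.21, 0.9], 0]]'

```text
clock: 20.58
eef_pos: [525.3, 243.4, 84.9]
tcp_rot: [3.132, 0.002, 1.569]
contact_force: [0.0, -0.6, -2.7]
opening: 0.23
```

Run:
```python
from h import *
s=r.sense();print({k:np.round(v,3) for k,v in s.items()})
f=grab('wrist','wrist11.png')
im=cv2.imread('pics/wrist11.png')[110:360,220:420];cv2.imwrite('pics/z15.png',cv2.resize(im,None,fx=2.4,fy=2.4))
```

```text
{'clock': np.float64(20.575), 'qpos': array([ 0.435,  0.457,  1.853, -0.008,  0.824,  0.442]), 'qvel': array([-0.002, -0.001, -0.002, -0.002, -0.001, -0.001]), 'joint_efforts': array([ 6.2000e-02, -6.0848e+01, -2.6753e+01, -3.0000e-02, -4.3000e-02,
       -0.0000e+00]), 'eef_pos': array([525.306, 243.417,  84.911]), 'tcp_rot': array([3.132e+00, 2.000e-03, 1.569e+00]), 'contact_force': array([ 0.014, -0.644, -2.674]), 'wrist_torque': array([ 0.011,  0.053, -0.023]), 'opening': np.float64(0.23)}
```

View pics/z15.png

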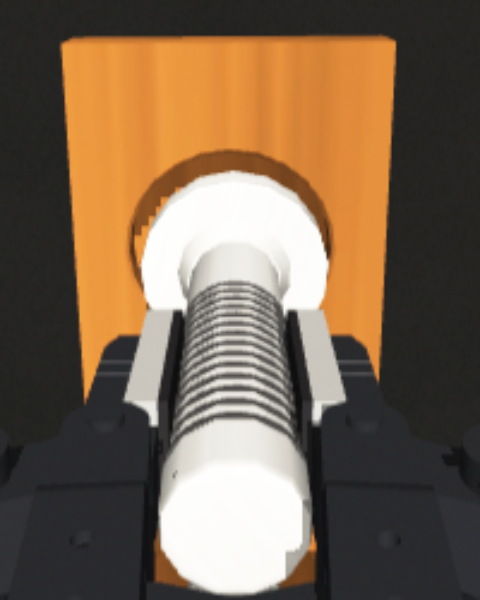

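>>> drive_tool --moves '[[1, [0, -0.05, 0.5], 0], [1, [0, -0.05, 1.0], 0], [1, [0, -0.05, 1.3], 0], [1, [0, -0.05, 1.3], 0]]'

```text
clock: 21.12
eef_pos: [524.8, 243.3, 71.5]
tcp_rot: [3.133, 0.003, 1.569]
contact_force: [0.7, -0.2, -1.8]
opening: 0.231
```

>>> drive_tool --moves '[[1, [0, 0, 0.2], 0], [1, [0, 0, 0.4], 0], [1, [0, 0, 0.5], 0], [1, [0, 0, 0.5], 0]]'

```text
clock: 21.62
eef_pos: [525.1, 243.3, 67.6]
tcp_rot: [3.132, 0.002, 1.569]
contact_force: [-3.3, -1.1, 9.2]
opening: 0.231
```

>>> drive_tool --moves '[[0.6, [0, 0, 0], 0], [0.4, [0, 0, 0], 0], [0.2, [0, 0, 0], 0], [0, [0, 0, 0], 0], [0, [0, 0, 0], 0], [0, [0, 0, 0], 0]]'

```text
clock: 22.38
eef_pos: [525.1, 243.3, 67.5]
tcp_rot: [3.132, 0.002, 1.569]
contact_force: [-0.2, 0.6, -0.7]
opening: 0.998
```

>>> drive_tool --moves '[[0, [0, 0, -1], 0], [0, [0, 0, -4], 0], [0, [0, 0, -9], 0], [0, [0, 0, -14], 0], [0, [0, 0, -16.4], 0], [0, [0, 0, -16.4], 0], [0, [0, 0, -16.4], 0]]'

```text
clock: 23.25
eef_pos: [523.0, 243.4, 230.9]
tcp_rot: [3.133, 0.003, 1.569]
contact_force: [-0.2, 0.2, 0.1]
opening: 1.0
```

Run:
```python
from h import *
s=r.sense();print({k:np.round(v,3) for k,v in s.items()})
f=grab('wrist','wrist12.png')
im=cv2.imread('pics/wrist12.png')[80:280,220:420];cv2.imwrite('pics/z16.png',cv2.resize(im,None,fx=3,fy=3,interpolation=cv2.INTER_CUBIC))
```

```text
{'clock': np.float64(23.25), 'qpos': array([ 0.437,  0.276,  1.744, -0.007,  1.116,  0.442]), 'qvel': array([-0.001,  0.017,  0.01 ,  0.001, -0.   ,  0.001]), 'joint_efforts': array([ 7.0000e-03, -5.5950e+01, -3.4639e+01, -3.3000e-02, -5.3000e-02,
       -0.0000e+00]), 'eef_pos': array([523.02 , 243.442, 230.853]), 'tcp_rot': array([3.133e+00, 3.000e-03, 1.569e+00]), 'contact_force': array([-0.229,  0.17 ,  0.125]), 'wrist_torque': array([-0.012, -0.002,  0.066]), 'opening': np.float64(1.0)}
```

View pics/z16.png

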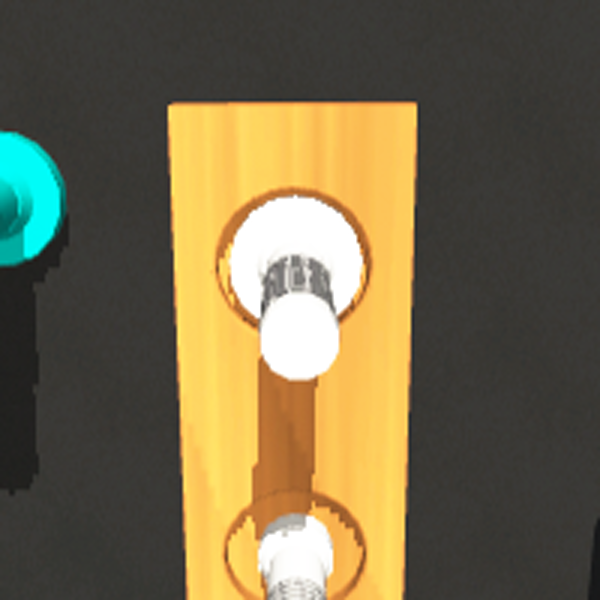

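The driver stands upright in its well, as it did at the start. There is time left, so I'll check the cap's level from above.

>>> drive_tool --moves '[[0, [-50.2, 6.8, 0], 0], [0, [-50.2, 6.8, 0], 0], [0, [-50.2, 6.8, 0], 0], [0, [-50.2, 6.8, 0], 0], [0, [-50.2, 6.8, 0], 0], [0, [-50.2, 6.8, 0], 0], [0, [-50.2, 6.8, 0], 0], [0, [-50.2, 6.8, 0], 0], [0, [-50.2, 6.8, 0], 0], [0, [-50.2, 6.8, 0], 0], [0, [-50.2, 6.8, 0], 0]]'

```text
clock: 24.68
eef_pos: [589.5, -257.2, 231.9]
tcp_rot: [3.135, 0.002, 1.57]
contact_force: [0.0, -0.0, -0.5]
opening: 1.001
```

Run:
```python
from h import *
f=grab('wrist','wrist13.png')
import pickle;pickle.dump(f,open('w13.pkl','wb'))
im=cv2.imread('pics/wrist13.png')[110:240,250:390];cv2.imwrite('pics/z17.png',cv2.resize((255*(im/255.)**2).astype(np.uint8),None,fx=4.5,fy=4.5,interpolation=cv2.INTER_CUBIC))
```

```text
(no output)
```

View pics/z17.png

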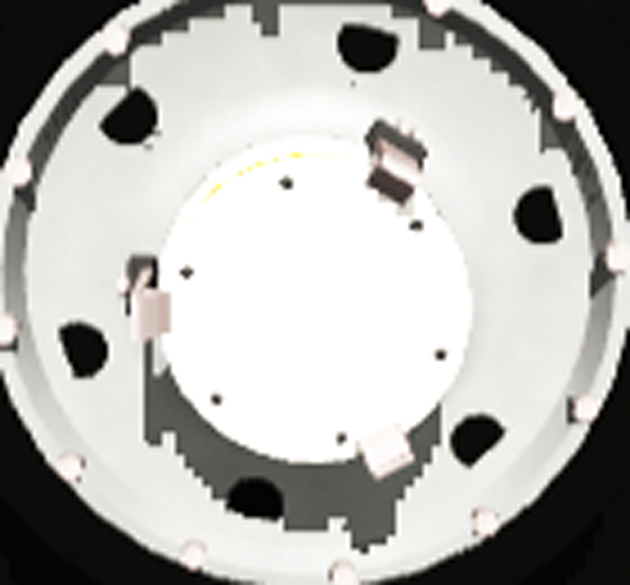

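All three noses lie over the rim, at about (395,180), (152,315) and (385,450) in the crop. Handing in.

Run:
```python
from h import *
import pickle
w=pickle.load(open('w1.pkl','rb'));f=pickle.load(open('w13.pkl','rb'))
for F,P,x0,y0,k in ((w,((277,215),(381,250),(401,352),(321,420),(221,388),(197,287)),230,90,3.5),(f,((287,183),(416,226),(441,355),(341,438),(216,399),(187,272)),250,110,4.5)):
    a=2*np.pi/6
    o=np.array([[27.4*np.cos(-i*a),27.4*np.sin(-i*a),0] for i in range(6)])
    p=np.array([[x0+(x+.5)/k-.5,y0+(y+.5)/k-.5] for x,y in P])
    K=np.array([[F['fx'],0,F['cx']],[0,F['fy'],F['cy']],[0,0,1]])
    ok,rv,tv=cv2.solvePnP(o,p,K,None); M=np.array(F['pose'])@np.diag([1,-1,-1,1])
    print((M[:3,:3]@tv[:,0]+M[:3,3]).round(1),(M[:3,:3]@cv2.Rodrigues(rv)[0][:,2]).round(3))
print(r.sense()['contact_force'],r.sense()['qvel'].round(3)); print(r.sign_off())
```

```text
[ 590.6 -258.5   83.2] [-0.002  0.001  1.   ]
[ 592.1 -258.9   74.2] [-0.021  0.005  1.   ]
[0.2254292  0.9658782  1.52868434] [ 0.001 -0.004 -0.006 -0.    -0.002 -0.003]
the job is handed in; nothing more can be done
None
```

The cap is pressed onto its stop and all three catches hold it. The wide driver stands upright back in its own well, and I handed the job in at about 25 s. The hand-in reports no verdict.

- **Pressing:** I set the driver on the cap within about 1 mm of centre. The catches gave way after about 6 mm, and the hard stop came at about 19 mm of travel. I held it there for about 0.75 s; the two readings taken during the hold put the push at about 27 to 29 N once the driver's weight is added back.
- **Cap:** A final wrist picture shows all three catch noses over the rim. The pose estimated from the cap's holes puts its top about 9 mm below where it started, as expected for a caught cap.
- **Driver:** It went back to within about 1 mm of its starting grasp position. The picture shows it upright in the well, with the narrow driver also in place.
- **Other things:** I kept clear of the jar, rule and track link, but did not measure them again at the end. At hand-in the gripper was open and clear above the wheel.

**Less certain:** that same estimate gave a tilt of about 0.02 rad (1.2 degrees), against about 0.002 before pressing. That is within the 2 degree limit and about what pixel noise could cause, but it isn't proof that the cap is perfectly level.

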